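Stack the washed serving boards in a neat pile

ROBOT

A 7-joint arm with a two-finger parallel gripper is mounted at the origin on a cart in front of the work surface, level with it; the furniture and walls round the work are solid. World frame = base frame: x ahead of the robot, y to its left, z up, the work surface at z = 0. Lengths are in m, angles in rad, forces in N, time in s.
With the tool pointing down it reaches from about 0.4 to 0.85 m from the base axis. Payload 10.4 kg.
Tool frame: the origin (TCP) lies at the very end of the fingers, on their centre line; the grasp point (between the pads) lies 19 mm behind it (grip_point_offset is the distance from the TCP to the grasp point, in m); z points along the fingers, y is the line along which they close (so a half turn about z gives the same grasp; the last joint's range is limited). The gripper opens to 87 mm and grips with 3 to 60 N. Pads are 19 mm wide; open, the fingers measure 117 mm over their backs; the gripper's body (75 mm by 190 mm) begins 51 mm behind the grasp point.
Start: joints at [-1.135, 0.332, -0.065, 1.46, 0.022, 1.35, -0.088], TCP at [0.277, 0.56, 0.223] pointing down, gripper open.
Joint ranges: [-2.6, 2.6], [-0.5, 2.12], [-1.47, 1.34], [0.16, 2.42], [-1.27, 4.41], [0.06, 2.06], [-2.6, 2.6]. Speed limits (rad/s): [2.22, 2.22, 2.79, 2.79, 3.14, 3.14, 3.14].

INTERFACE

Orientations are given as a unit quaternion [x, y, z, w].
In Python, from bench import * gives the robot as it stands.
- The arm moves only by the tool play_rows, never from a script. Its argument "increments" is text: rows parted by semicolons, each of 7 numbers parted by spaces: the turn, a rotation vector about the tool's x, y, z in rad, then the shift along the tool's x, y, z in m, then the opening, from 0 (shut) to 1 (fully open). A call has 1 to 8 rows; each row is the pose to reach, as a shift and turn from the pose commanded when the call began, along the tool's axes at that moment; what a row does not reach only later rows make up. A row lasts 1/10 s, in which the tool goes at most 50 mm and 8.59 degrees, less where a joint would pass 70% of its speed; a pose out of reach is approached as far as the arm can. A call with a gripper value outside its range is refused whole. The fingers move at their own pace and stop on an object; "grip_force" is the grip in N (left out, the last holds). Time passes only in rows, so rows that repeat a pose let the fingers close. It gives the time, the measured TCP pose, the force, the opening and the grip force at its end, in the units of the state.
- read_state(): the state, without advancing time (a new reading comes with each control period).
- camera(name): name is "scene" or "top" or "wrist"; returns a dict with "color" (400x640x3 uint8, red, green, blue), "fx", "fy", "cx", "cy" (pixels), "camera_from_world" (4x4, takes a point from world to camera coordinates); the wrist camera has in their place "mount" (4x4, takes a point from camera to tool coordinates, whose origin is the TCP and whose axes are the flange's). Camera axes: x right, y down, z forward; pixel columns grow to the right and rows downward; lengths in m; the calibration is good to about 2 mm. A picture is of the moment at which its call begins: read the wrist's pose just before it. There is no depth.
- close_job(): hands the job in; it is judged then, once.
The state is a dict: "time": time; "joint_positions": joint angles; "joint_vel": joint speeds; "joint_torque": joint torques, N m; "ee_pos": TCP position; "eef_rot": TCP orientation; "ft_force": force on the tool from outside, world axes, zero at the start; "torque": the same for the moment, N m; "width": finger opening in m; "grip_force": force on a finger pad.
Only numpy, scipy, OpenCV 4.12 (cv2) and the standard library are available. Lean on these libraries where they do the work, as an engineer would, in place of code of your own. Each camera call takes 0.05 s, during which the arm holds its last target. There are 200 camera calls.

TASK

Stack the two loose serving boards on the board that lies on the round cork trivet, so that all three make one neat pile on the trivet with their edges lined up and their handles at the same end. Either loose board may go on first. Leave the lowest board where it lies, and do not knock about the jars and the shaker that stand near.

Things in the scene. Friction and masses are not known exactly. Their poses are not given: they have to be found in the camera images.
- trivet: a round cork trivet fixed to the worktop, 110 mm across and 8 mm thick; origin at the centre of its underside, on the worktop (z = 0)
- base_board: a loose light-wood serving board, about 0.13 kg, lying flat: blade 120 mm (own x) by 64 mm (own y), 16 mm thick; at its +x end a handle 32 mm wide, with a 13 mm hole, to 99 mm from the origin. Origin: centre of the blade's underside; z up. It lies on the trivet (underside at z = 8 mm, centred to within some mm), lowest of the pile; handle to the robot's left within 30 degrees.
- board_1: a loose light-wood serving board, about 0.13 kg, lying flat: blade 120 mm (own x) by 64 mm (own y), 16 mm thick; at its +x end a handle 32 mm wide, with a 13 mm hole, to 99 mm from the origin. Origin: centre of the blade's underside; z up. Same shape and size as base_board; starts on the worktop (underside at z = 0), handle to the robot's left within 25 degrees.
- board_2: a loose light-wood serving board, about 0.13 kg, lying flat: blade 120 mm (own x) by 64 mm (own y), 16 mm thick; at its +x end a handle 32 mm wide, with a 13 mm hole, to 99 mm from the origin. Origin: centre of the blade's underside; z up. Same shape and size as base_board; starts on the worktop (underside at z = 0), handle to the robot's left within 25 degrees.
- base_board_handle (a point): a point inside the handle of base_board, 82 mm from the body's origin along +x, at half thickness; shows which end the handle is
- board_1_handle (a point): a point inside the handle of board_1, 82 mm from the body's origin along +x, at half thickness; shows which end the handle is
- board_2_handle (a point): a point inside the handle of board_2, 82 mm from the body's origin along +x, at half thickness; shows which end the handle is
- salt_shaker: the salt shaker: clear glass with a grey domed top, 44 x 44 x 90 mm; origin at the centre of its underside; a bystander, to be left standing where it is
- spice_jar: a round spice jar with a red cap, 45 x 45 x 106 mm; origin at the centre of its underside; a bystander, to be left standing where it is
- candle_jar: a pale green candle in a clear glass, 76 x 76 x 90 mm; origin at the centre of its underside; a bystander, to be left standing where it is
- honey_jar: a squat honey jar with a red lid, 58 x 62 x 86 mm; origin at the centre of its underside; a bystander, to be left standing where it is

How it is judged:
By the outcome, as a careful person would: the job done as asked, in the order asked, and still so for the second after the job is handed in, with the robot touching nothing.
It also fails if it takes over 64 s, if anything falls off the work surface, if the arm or the gripper's body presses on something with over 40 N, if the wrist force passes 120 N, or if a joint passes its speed limit or range.

## Working session

There is one attempt and no reset: what is moved stays moved. The work goes in short steps, Python scripts to look and compute and a tool call to move; the robot and the scene stay as the last step left them, time stands still between calls to the robot, and variables do not carry over. Pictures are saved under pics/ and viewed, at most 10 in all, crops included, and the job is handed in when it is done.

Besides the shell and the picture viewer there is one more tool, called after "Emit:" by a JSON object that holds its "fn" and its "kwargs", one argument or row to a line. play_rows: Moves the arm, as the interface text tells. Its arguments: {"type":"object","properties":{"increments":{"type":"string"},"grip_force":{"type":"number"}},"required":["increments"]}

```bash
mkdir -p pics; python3 - <<'E'
from bench import *
import cv2,pickle
s=read_state();print(s)
d={n:camera(n) for n in("top","scene")}
pickle.dump(d,open("c.pkl","wb"))
for n in d:
    cv2.imwrite(f"pics/{n}0.png",d[n]["color"][:,:,::-1]);print(n,[d[n][k] for k in("fx","fy","cx","cy")],d[n]["camera_from_world"])
E
```

```text
{'time': 0.0, 'joint_positions': array([-1.13462279,  0.33287421, -0.06473156,  1.46093961,  0.02161201,
        1.34992217, -0.08848468]), 'joint_vel': array([-0.00106962,  0.00219733, -0.00206997, -0.00076434,  0.00028303,
       -0.0019948 , -0.00181657]), 'joint_torque': array([-6.92436060e-04, -6.23263621e+01,  2.39085773e-02, -3.89898169e+01,
       -6.14934135e-02,  3.97910632e-02,  1.29308578e-04]), 'ee_pos': array([0.27659788, 0.56002142, 0.22175339]), 'eef_rot': array([ 2.27346867e-01,  9.73813575e-01, -7.11680371e-04, -1.30473199e-04]), 'ft_force': array([ 0.20456506,  0.38530203, -1.068694  ]), 'torque': array([-0.02209931,  0.00345967,  0.00062725]), 'grip_force': 0.0, 'width': 0.08729118630719797}
top [411.50935472994274, 411.50935472994274, 318.71189935129706, 195.89400099670803] [[ 0.0016169  -0.99962956 -0.02716836 -0.03317657]
 [-0.99068155  0.0020988  -0.13618246  0.5564105 ]
 [ 0.13618904  0.02713538 -0.99031117  1.23046167]
 [ 0.          0.          0.          1.        ]]
scene [368.54112063694436, 368.54112063694436, 321.6495572841853, 202.40690054511788] [[ 0.40749441 -0.91318267  0.00676143 -0.28700751]
 [-0.64968894 -0.2951015  -0.70058503  0.37796383]
 [ 0.64175742  0.28109166 -0.71353689  0.82947113]
 [ 0.          0.          0.          1.        ]]
```

View pics/top0.png

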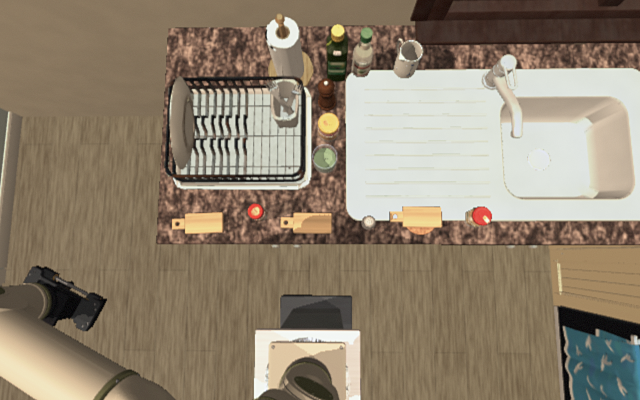

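View pics/scene0.png

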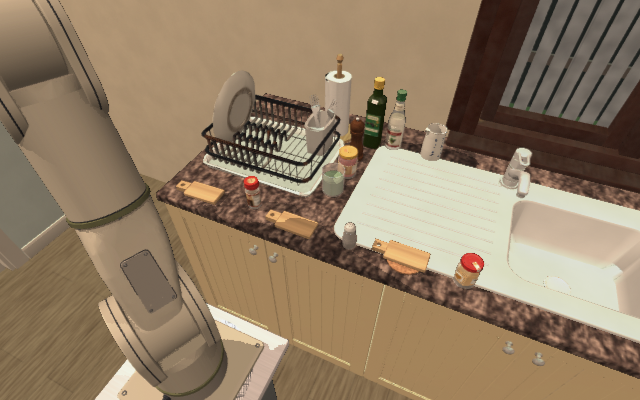

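The top view shows board_1 at about (203,223) and board_2 at (311,223). The base board is at (421,217) on the trivet. The shaker is at (369,222), the spice jar at (256,211) and the honey jar at (482,216). All handles point left.

```bash
cat > h.py <<'E'
import numpy as np,cv2
from scipy.spatial.transform import Rotation as R
def ray(c,T_wc,uv,z):
    uv=np.atleast_2d(uv).astype(float)
    d=np.c_[(uv[:,0]-c["cx"])/c["fx"],(uv[:,1]-c["cy"])/c["fy"],np.ones(len(uv))]@T_wc[:3,:3].T
    o=T_wc[:3,3]; return o+d*((z-o[2])/d[:,2])[:,None]
def Twc(c,s=None):
    if "mount" in c:
        T=np.eye(4);T[:3,:3]=R.from_quat(s["eef_rot"]).as_matrix();T[:3,3]=s["ee_pos"];return T@c["mount"]
    return np.linalg.inv(c["camera_from_world"])
def wood(img):
    h=cv2.cvtColor(img,cv2.COLOR_RGB2HSV)
    return cv2.inRange(h,(8,70,130),(25,200,255))
E
python3 - <<'E'
from h import *
import pickle
d=pickle.load(open("c.pkl","rb"));c=d["top"];T=Twc(c);print(T[:3,3])
for p in[(203,223),(311,223),(421,217)]:print(cv2.cvtColor(c["color"],cv2.COLOR_RGB2HSV)[p[1],p[0]])
m=wood(c["color"]);m[:195]=0;m[240:]=0;m[:,:160]=0
n,l,st,ce=cv2.connectedComponentsWithStats(m)
for i in range(1,n):
    if st[i,4]>150:
        cn=max(cv2.findContours((l==i).astype('uint8'),0,2)[0],key=cv2.contourArea)[:,0]
        P=ray(c,T,cn,.016 if ce[i,0]<370 else .04)[:,:2]
        r=cv2.minAreaRect((P*1e3).astype('float32'));print(ce[i],st[i],r)
for nm,p,z in[("rack edge",(240,185),0.0),("rackrim",(240,178),.1),("salt",(369,222),.09),("spice",(256,211),.106),("honey",(482,216),.086),("candle",(325,158),.09)]:print(nm,ray(c,T,p,z)[0])
E
```

```text
[ 0.38370387 -0.06772112  1.29341193]
[ 19 106 240]
[ 15 120 196]
[ 20 106 240]
[197.20630372 221.86962751] [ 160  195   72   45 1396] ((493.8428955078125, 354.64410400390625), (138.41624450683594, 221.90562438964844), 0.04241590574383736)
[305.40822992 218.71260614] [ 267  195   68   43 1531] ((501.20550537109375, 23.826065063476562), (205.7695770263672, 130.88143920898438), 87.13497924804688)
[418.16454623 220.1798134 ] [ 390  207   52   33 1179] ((472.8061218261719, -327.318359375), (154.65721130371094, 97.02468872070312), 89.92127227783203)
[472.6959707  228.49450549] [451 210  44  30 546] ((468.21728515625, -496.1062927246094), (87.45570373535156, 129.51914978027344), 0.042381517589092255)
[514.24137931 228.46982759] [498 221  32  18 232] ((453.45013427734375, -620.165771484375), (52.34923553466797, 88.00127410888672), 5.208503723144531)
[570.75510204 232.75510204] [560 221  23  19 196] ((450.9209289550781, -790.5354614257812), (64.74681854248047, 53.08647155761719), 79.47008514404297)
rack edge [0.59732414 0.21993025 0.        ]
rackrim [0.60181319 0.1982749  0.1       ]
salt [ 0.47200009 -0.18165445  0.09      ]
spice [0.50299487 0.147379   0.106     ]
honey [ 0.4896508  -0.51033257  0.086     ]
candle [ 0.66351292 -0.05336756  0.09      ]
```

Emit:
{"fn": "play_rows", "kwargs": {
  "increments": "0 0 0.14 -0.04 -0.02 0 1;0 0 0.28 -0.08 -0.04 0 1;0 0 0.42 -0.12 -0.06 0 1;0 0 0.56 -0.16 -0.08 0 1;0 0 0.7 -0.2 -0.1 0 1;0 0 0.84 -0.24 -0.12 0 1;0 0 0.98 -0.275 -0.137 0 1;0 0 1.11 -0.292 -0.146 0 1"
}}

```text
time: 0.9
ee_pos: [0.4762, 0.2962, 0.2225]
eef_rot: [0.71, 0.704, -0.0, 0.001]
ft_force: [1.2, 0.8, -0.9]
width: 0.0871
grip_force: 0.0
```

Emit:
{"fn": "play_rows", "kwargs": {
  "increments": "0 0 0 0 0 0 1;0 0 0 0 0 0 1;0 0 0 0 0 0 1"
}}

```text
time: 1.2
ee_pos: [0.4729, 0.3015, 0.2223]
eef_rot: [0.705, 0.709, -0.0, -0.0]
ft_force: [0.4, 0.5, 0.6]
width: 0.0868
grip_force: 0.0
```

```bash
python3 - <<'E'
from h import *
from bench import *
import pickle
s=read_state();c=camera("wrist");pickle.dump((s,c),open("w1.pkl","wb"))
cv2.imwrite("pics/w1.png",c["color"][:,:,::-1]);print(s["ee_pos"],s["eef_rot"],s["joint_positions"],c["mount"],c["fx"],Twc(c,s)[:3,3])
for p in((0,0),(639,0),(639,399),(0,399)):print(ray(c,Twc(c,s),p,.016))
E
```

```text
[0.47292505 0.30151726 0.22227575] [ 7.04960671e-01  7.09246306e-01 -1.62326818e-04 -3.21669629e-04] [-0.85400823  0.18795964  0.23487231  1.64768991 -0.04560297  1.31167207
 -0.60535382] [[ 1.12169455e-03 -9.56631819e-01 -2.91297621e-01  7.95222539e-02]
 [ 9.99999330e-01  9.89539396e-04  6.00996756e-04 -5.48097663e-04]
 [-2.86682148e-04 -2.91298100e-01  9.56632288e-01 -1.62432804e-01]
 [ 0.00000000e+00  0.00000000e+00  0.00000000e+00  1.00000000e+00]] 327.3845080812741 [0.47200629 0.38099846 0.38472697]
[[0.15472809 0.4695043  0.016     ]]
[[0.7916799  0.47401708 0.016     ]]
[[ 0.94196275 -0.03779991  0.016     ]]
[[ 0.01349749 -0.04489084  0.016     ]]
```

View pics/w1.png

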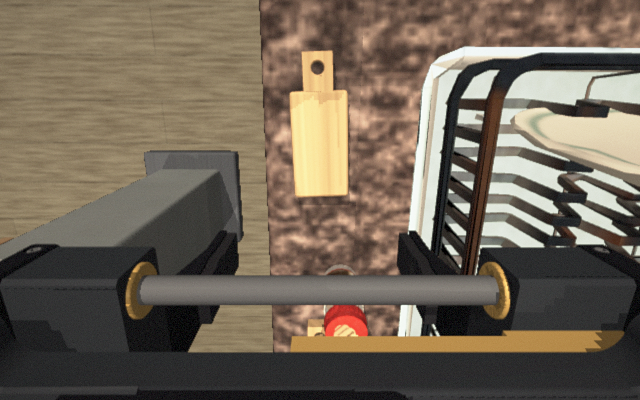

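The wrist view shows board_1. Its blade corners are at about (290,90), (348,92), (348,195) and (293,196), with the handle hole at (317,67). The red-capped jar is at (345,320), well clear of it.

```bash
cat >> h.py <<'E'
def board(c,s,z,roi,val=None):
    """blade centre (m), yaw of +x (deg), size, from wrist view; roi=u0,v0,u1,v1"""
    h=cv2.cvtColor(c["color"],cv2.COLOR_RGB2HSV); u0,v0,u1,v1=roi
    m=np.zeros(h.shape[:2],'uint8'); lo=val or (12,60,175)
    m[v0:v1,u0:u1]=cv2.inRange(h,lo,(28,190,255))[v0:v1,u0:u1]
    m=cv2.morphologyEx(m,cv2.MORPH_CLOSE,np.ones((5,5)))
    T=Twc(c,s)
    big=max(cv2.findContours(m,0,cv2.CHAIN_APPROX_NONE)[0],key=cv2.contourArea)[:,0]
    H=ray(c,T,np.array([[0,0],[639,0],[639,399],[0,399]]),z)[:,:2]
    # metric rectification at 1 px/0.5 mm
    o=H.mean(0); w=np.zeros_like(m); cv2.drawContours(w,[big],-1,255,-1)
    b=ray(c,T,big,z)[:,:2]; o=b.min(0)-.02; S=2000
    q=np.array([[u0,v0],[u1,v0],[u1,v1],[u0,v1]],'float32')
    M=cv2.getPerspectiveTransform(q,((ray(c,T,q,z)[:,:2]-o)*S).astype('float32'))
    W=cv2.warpPerspective(w,M,(600,600)); W=(W>127).astype('uint8')
    B=cv2.morphologyEx(W,cv2.MORPH_OPEN,cv2.getStructuringElement(cv2.MORPH_ELLIPSE,(91,91)))
    K=cv2.morphologyEx(W,cv2.MORPH_OPEN,np.ones((81,81)))
    r=cv2.minAreaRect(max(cv2.findContours(B,0,2)[0],key=cv2.contourArea))
    ctr=np.array(r[0])/S+o; p=cv2.boxPoints(r); e=[p[1]-p[0],p[2]-p[1]]
    e=max(e,key=np.linalg.norm); 
    allc=(lambda m:np.array([m["m10"],m["m01"]])/m["m00"])(cv2.moments(W))/S+o
    e=e*np.sign(e@(allc-ctr)); yaw=np.degrees(np.arctan2(e[1],e[0]))
    mo=cv2.moments(W); ax=.5*np.degrees(np.arctan2(2*mo["mu11"],mo["mu20"]-mo["mu02"]))
    u=np.array([np.cos(np.radians(yaw)),np.sin(np.radians(yaw))])
    print("centre",ctr.round(4),"yaw",yaw.round(2),"axis",round(ax,2),"size mm",np.array(r[1])*1e3/S,"handle tip",round(((b-ctr)@u).max()*1e3,1),"hand side",(((b-ctr)@np.array([-u[1],u[0]])).min()*1e3).round(1),(((b-ctr)@np.array([-u[1],u[0]])).max()*1e3).round(1))
    return ctr,yaw
E
python3 - <<'E'
from h import *
import pickle
s,c=pickle.load(open("w1.pkl","rb"))
h=cv2.cvtColor(c["color"],cv2.COLOR_RGB2HSV)
print([h[p[1],p[0]] for p in((320,143),(310,80),(270,143),(280,100),(340,220))])
board(c,s,.016,(275,35,380,215))
board(c,s,.016,(275,35,380,215),(12,60,150))
E
```

```text
[array([ 22,  98, 251], dtype=uint8), array([ 18, 119, 232], dtype=uint8), array([  9,  84, 121], dtype=uint8), array([ 8, 71, 79], dtype=uint8), array([ 13,  82, 225], dtype=uint8)]
centre [0.4734 0.3302] yaw 85.95 axis -89.62 size mm [125.07608795  73.35932922] handle tip 95.4 hand side -64.4 48.9
centre [0.4729 0.3296] yaw 83.32 axis -84.27 size mm [125.95449829  77.88499451] handle tip 108.2 hand side -80.7 56.7
```

```bash
sed -i 's/m=cv2.morphologyEx(m,cv2.MORPH_CLOSE,np.ones((5,5)))/m=cv2.medianBlur(m,5)/' h.py
python3 - <<'E'
from h import *
import pickle
s,c=pickle.load(open("w1.pkl","rb"))
for v in((14,85,190),(15,85,200),(15,92,190),(16,90,215),(17,90,200)):board(c,s,.016,(275,35,380,215),v)
E
```

```text
centre [0.4744 0.331 ] yaw 91.94 axis -87.77 size mm [ 63.23485565 126.334198  ] handle tip 94.2 hand side -31.1 31.5
centre [0.4745 0.3308] yaw 91.97 axis -87.64 size mm [ 63.0142746  125.59777832] handle tip 94.3 hand side -31.0 31.3Traceback (most recent call last):
  File "<stdin>", line 4, in <module>
  File "h.py", line 31, in board
    r=cv2.minAreaRect(max(cv2.findContours(B,0,2)[0],key=cv2.contourArea))
                      ~~~^^^^^^^^^^^^^^^^^^^^^^^^^^^^^^^^^^^^^^^^^^^^^^^^
ValueError: max() iterable argument is empty
```

```bash
python3 - <<'E'
t=open("h.py").read()
t=t.replace('''    return ctr,yaw
''','''    L=max(r[1])/S; C=ctr+u*((.06-L/2)+(((b-ctr)@u).max()-.099))/2
    print(" CORRECTED centre",C.round(4)); return C,yaw
''')
open("h.py","w").write(t)
from h import *
import pickle
s,c=pickle.load(open("w1.pkl","rb"))
board(c,s,.016,(275,35,380,215),(15,85,200))
E
```

```text
centre [0.4745 0.3308] yaw 91.97 axis -87.64 size mm [ 63.0142746  125.59777832] handle tip 94.3 hand side -31.0 31.3
 CORRECTED centre [0.4746 0.3271]
```

Emit:
{"fn": "play_rows", "kwargs": {
  "increments": "0 0 -0.03 0.026 0.0015 0.04 1;0 0 -0.03 0.026 0.0015 0.08 1;0 0 -0.03 0.026 0.0015 0.12 1;0 0 -0.03 0.026 0.0015 0.15 1;0 0 -0.03 0.026 0.0015 0.175 1;0 0 -0.03 0.026 0.0015 0.19 1;0 0 -0.03 0.026 0.0015 0.19 1;0 0 -0.03 0.026 0.0015 0.19 1"
}}

```text
time: 2.05
ee_pos: [0.4756, 0.3269, 0.0334]
eef_rot: [0.695, 0.719, 0.0, -0.0]
ft_force: [0.0, 0.0, 0.3]
width: 0.0868
grip_force: 0.0
```

Emit:
{"fn": "play_rows", "kwargs": {
  "increments": "0 0 0 0 0 0.015 1;0 0 0 0 -0.001 0.03 1;0 0 0 0 -0.001 0.03 1;0 0 0 0 -0.001 0.03 0;0 0 0 0 -0.001 0.03 0;0 0 0 0 -0.001 0.03 0;0 0 0 0 -0.001 0.03 0;0 0 0 0 -0.001 0.03 0",
  "grip_force": 20
}}

```text
time: 2.85
ee_pos: [0.4744, 0.3262, 0.0027]
eef_rot: [0.696, 0.718, 0.0, -0.0]
ft_force: [0.3, -0.6, -0.8]
width: 0.0637
grip_force: 20.0
```

Emit:
{"fn": "play_rows", "kwargs": {
  "increments": "0 0 0 0 0 0 0;0 0 0 0 0 0 0;0 0 0 0 0 0 0"
}}

```text
time: 3.15
ee_pos: [0.4744, 0.3262, 0.0027]
eef_rot: [0.696, 0.718, 0.0, -0.0]
ft_force: [0.0, -0.3, 0.9]
width: 0.0636
grip_force: 20.0
```

Grasped at 63.6 mm, which confirms the fit. I'll release it and measure the other boards with an unobstructed wrist view before carrying it.

Emit:
{"fn": "play_rows", "kwargs": {
  "increments": "0 0 0 0 0 0 1;0 0 0 0 0 0 1;0 0 0 0 0 0 1;0 0 0 0 0 -0.04 1;0 0 0 0 0 -0.08 1;0 0 0 0 0 -0.13 1;0 0 0 0 0 -0.18 1;0 0 0 0 0 -0.22 1"
}}

```text
time: 3.95
ee_pos: [0.4747, 0.3262, 0.2258]
eef_rot: [0.696, 0.718, 0.001, 0.0]
ft_force: [0.6, -0.2, 0.6]
width: 0.0868
grip_force: 0.0
```

Emit:
{"fn": "play_rows", "kwargs": {
  "increments": "0 0 0 -0.05 -0.002 0 1;0 0 0 -0.1 -0.004 0 1;0 0 0 -0.15 -0.006 0 1;0 0 0 -0.2 -0.007 0 1;0 0 0 -0.25 -0.008 0 1;0 0 0 -0.3 -0.01 0 1;0 0 0 -0.34 -0.012 0 1;0 0 0 -0.361 -0.0123 0 1"
}}

```text
time: 4.75
ee_pos: [0.4731, -0.039, 0.2228]
eef_rot: [0.697, 0.717, 0.0, 0.0]
ft_force: [-0.7, 0.4, -0.0]
width: 0.0871
grip_force: 0.0
```

Emit:
{"fn": "play_rows", "kwargs": {
  "increments": "0 0 0 0 0 0 1;0 0 0 0 0 0 1;0 0 0 0 0 0 1"
}}

```text
time: 5.05
ee_pos: [0.4737, -0.0338, 0.2225]
eef_rot: [0.695, 0.719, 0.0, -0.0]
ft_force: [-0.5, 0.6, 0.5]
width: 0.0871
grip_force: 0.0
```

```bash
python3 - <<'E'
from h import *
from bench import *
import pickle
s=read_state();c=camera("wrist");pickle.dump((s,c),open("w2.pkl","wb"))
cv2.imwrite("pics/w2.png",c["color"][:,:,::-1]);print(s["ee_pos"],s["eef_rot"],s["joint_positions"])
E
```

```text
[ 0.47366389 -0.03381274  0.22246789] [ 6.95073250e-01  7.18938907e-01  6.10302071e-05 -1.48475663e-04] [-0.53535192 -0.02524646  0.50829939  1.86566064  0.01244864  1.29812847
  0.00321064]
```

View pics/w2.png

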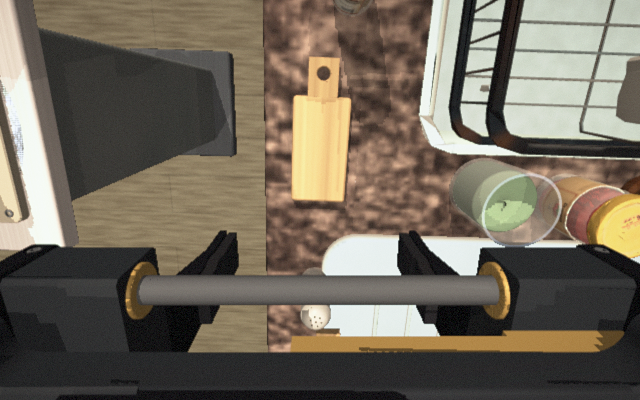

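The wrist view shows board_2. Its blade corners are at about (294,95), (350,97), (346,202) and (291,202), with the hole at (323,72). The shaker is at (316,317).

Emit:
{"fn": "play_rows", "kwargs": {
  "increments": "0 0 0 -0.05 0 -0.008 1;0 0 0 -0.1 0 -0.008 1;0 0 0 -0.15 0 -0.008 1;0 0 0 -0.2 0 -0.008 1;0 0 0 -0.25 0 -0.008 1;0 0 0 -0.29 0.002 -0.008 1;0 0 0 -0.315 0.002 -0.008 1;0 0 0 -0.326 0.002 -0.008 1"
}}

```text
time: 5.9
ee_pos: [0.4858, -0.3625, 0.2299]
eef_rot: [0.696, 0.718, -0.001, -0.0]
ft_force: [0.2, 0.6, -0.2]
width: 0.087
grip_force: 0.0
```

Emit:
{"fn": "play_rows", "kwargs": {
  "increments": "0 0 0 0 0 0 1;0 0 0 0 0 0 1;0 0 0 0 0 0 1"
}}

```text
time: 6.2
ee_pos: [0.4869, -0.3589, 0.2305]
eef_rot: [0.695, 0.719, 0.001, -0.0]
ft_force: [-0.4, 0.3, 0.4]
width: 0.0869
grip_force: 0.0
```

```bash
python3 - <<'E'
from h import *
from bench import *
import pickle
s=read_state();c=camera("wrist");pickle.dump((s,c),open("w3.pkl","wb"))
cv2.imwrite("pics/w3.png",c["color"][:,:,::-1]);print(s["ee_pos"],s["eef_rot"],s["joint_positions"])
s,c=pickle.load(open("w2.pkl","rb"))
for v in((14,85,190),(15,85,200)):board(c,s,.016,(275,35,380,215),v)
E
```

```text
[ 0.48686162 -0.35889875  0.23053474] [ 6.94825827e-01  7.19177771e-01  5.91032712e-04 -2.31775002e-04] [-0.06076555  0.34728884  0.79515307  1.54168866 -0.25243603  1.35881587
  0.79236933]
centre [ 0.4746 -0.0102] yaw 89.33 axis 89.3 size mm [125.45015717  62.7838974 ] handle tip 94.3 hand side -31.4 31.1
 CORRECTED centre [ 0.4746 -0.0139]
centre [ 0.4749 -0.0101] yaw 89.25 axis 89.29 size mm [125.4101944   62.09988785] handle tip 94.1 hand side -31.0 31.1
 CORRECTED centre [ 0.4748 -0.0139]
```

View pics/w3.png

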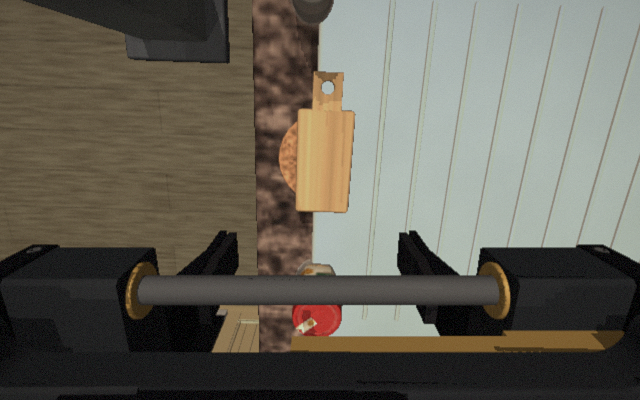

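The base board has blade corners at about (299,110), (355,110), (349,212) and (296,211), with its hole at (328,87). Cork is visible to the left of it at (288,157).

```bash
python3 - <<'E'
from h import *
import pickle
s,c=pickle.load(open("w3.pkl","rb"))
h=cv2.cvtColor(c["color"],cv2.COLOR_RGB2HSV)
print([h[p[1],p[0]] for p in((288,157),(292,150),(310,157),(345,157),(351,157),(318,90),(338,90))])
for v in((14,70,190),(15,85,200),(15,85,220)):board(c,s,.024,(270,60,380,230),v)
cv2.imwrite("pics/w3c.png",cv2.resize(c["color"][60:225,260:380,::-1],None,fx=3.5,fy=3.5,interpolation=0))
E
```

```text
[array([ 13, 139, 171], dtype=uint8), array([ 12, 136, 200], dtype=uint8), array([ 20, 116, 204], dtype=uint8), array([ 17, 126, 202], dtype=uint8), array([ 16,  88, 157], dtype=uint8), array([ 15, 122, 180], dtype=uint8), array([ 15, 127, 181], dtype=uint8)]
centre [ 0.4932 -0.3488] yaw -90.73 axis 89.27 size mm [121.5925827   59.62330627] handle tip 61.5 hand side -30.1 29.8
 CORRECTED centre [ 0.4934 -0.3296]Traceback (most recent call last):
  File "<stdin>", line 6, in <module>
  File "h.py", line 31, in board
    r=cv2.minAreaRect(max(cv2.findContours(B,0,2)[0],key=cv2.contourArea))
                      ~~~^^^^^^^^^^^^^^^^^^^^^^^^^^^^^^^^^^^^^^^^^^^^^^^^
ValueError: max() iterable argument is empty
```

```bash
python3 - <<'E'
from h import *
import pickle
s,c=pickle.load(open("w3.pkl","rb"))
h=cv2.cvtColor(c["color"],cv2.COLOR_RGB2HSV)
for v in(130,160,200):print([tuple(map(int,h[v,u])) for u in range(292,302)],[tuple(map(int,h[v,u])) for u in range(344,360)])
for v in((14,70,165),(14,95,165),(14,80,150),(14,90,130)):board(c,s,.024,(270,60,380,230),v)
E
```

```text
[(13, 136, 157), (13, 138, 152), (13, 141, 154), (13, 140, 164), (13, 139, 161), (15, 127, 144), (15, 125, 192), (16, 122, 202), (18, 112, 202), (20, 111, 203)] [(17, 125, 187), (16, 122, 198), (16, 124, 201), (17, 124, 202), (17, 123, 204), (17, 121, 203), (17, 123, 204), (16, 122, 201), (16, 127, 186), (16, 91, 166), (81, 14, 184), (79, 15, 187), (73, 16, 190), (69, 14, 187), (73, 16, 187), (71, 15, 189)]
[(12, 138, 179), (12, 138, 150), (13, 135, 144), (13, 140, 138), (14, 128, 137), (16, 124, 187), (16, 120, 202), (18, 114, 203), (19, 115, 207), (19, 115, 207)] [(16, 126, 201), (16, 124, 202), (16, 123, 205), (17, 121, 202), (17, 120, 204), (17, 128, 201), (16, 127, 173), (15, 75, 142), (74, 15, 186), (73, 16, 188), (72, 14, 185), (69, 14, 188), (68, 15, 185), (66, 14, 188), (72, 14, 185), (72, 14, 187)]
[(10, 89, 77), (12, 100, 69), (13, 90, 71), (15, 119, 105), (16, 125, 174), (16, 126, 194), (18, 116, 200), (20, 114, 205), (20, 111, 207), (19, 112, 207)] [(17, 123, 203), (17, 121, 205), (17, 122, 203), (16, 122, 163), (15, 72, 139), (68, 15, 185), (68, 15, 190), (66, 14, 187), (72, 18, 187), (67, 12, 190), (63, 15, 192), (68, 16, 190), (63, 14, 187), (68, 15, 191), (68, 16, 189), (65, 15, 189)]
centre [ 0.4931 -0.3484] yaw 90.0 axis 88.81 size mm [125.5  61.5] handle tip 92.5 hand side -31.8 30.7
 CORRECTED centre [ 0.4931 -0.3531]
centre [ 0.4931 -0.3487] yaw 90.0 axis 88.98 size mm [125.   61.5] handle tip 92.7 hand side -31.3 30.8
 CORRECTED centre [ 0.4931 -0.3531]
centre [ 0.4932 -0.3484] yaw 89.32 axis 89.08 size mm [126.98503876  62.56104279] handle tip 92.6 hand side -31.3 31.9
 CORRECTED centre [ 0.4931 -0.3533]
centre [ 0.4928 -0.3487] yaw 90.0 axis 89.21 size mm [127.  63.] handle tip 92.7 hand side -32.1 32.0
 CORRECTED centre [ 0.4928 -0.3536]
```

```bash
cat >> h.py <<'E'
def sides(c,s,z,roi,lo,ctr,yaw):
    h=cv2.cvtColor(c["color"],cv2.COLOR_RGB2HSV); u0,v0,u1,v1=roi
    m=np.zeros(h.shape[:2],'uint8'); m[v0:v1,u0:u1]=cv2.inRange(h,lo,(28,190,255))[v0:v1,u0:u1]; m=cv2.medianBlur(m,5)
    big=max(cv2.findContours(m,0,cv2.CHAIN_APPROX_NONE)[0],key=cv2.contourArea)[:,0]
    P=ray(c,Twc(c,s),big,z)[:,:2]; a=np.radians(yaw); u=np.array([np.cos(a),np.sin(a)]); n=np.array([-u[1],u[0]])
    x=(P-ctr)@u; y=(P-ctr)@n; out=[]
    for sg in(1,-1):
        k=(abs(x)<.052)&(sg*y>.025); p=np.polyfit(x[k],y[k],1); out.append((yaw+np.degrees(p[0]),p[1]*1e3))
    f=np.median(x[(x<-.05)&(abs(y)<.025)]);t=np.median(x[(x>.09)&(abs(y)<.012)])if((x>.09)&(abs(y)<.012)).any() else x.max()
    k=(abs(y)>.02)&(abs(y)<.029)&(x>.05); sh=np.median(x[k])
    print("sides (yaw, off mm):",np.round(out,2),"mean yaw",round((out[0][0]+out[1][0])/2,2),"far,shoulder,tip mm",np.round([f*1e3,sh*1e3,t*1e3],1))
E
python3 - <<'E'
from h import *
import pickle
L=lambda n:pickle.load(open(n,"rb"))
for n,z,roi,lo,ct,y in(("w1.pkl",.016,(275,35,380,215),(15,85,200),(.4746,.3271),92),("w2.pkl",.016,(275,35,380,215),(15,85,200),(.4748,-.0139),89.3),("w3.pkl",.024,(270,60,380,230),(14,95,165),(.4931,-.3531),89.3)):
    s,c=L(n);sides(c,s,z,roi,lo,np.array(ct),y)
E
```

```text
sides (yaw, off mm): [[ 92.51  30.5 ]
 [ 92.4  -30.8 ]] mean yaw 92.46 far,shoulder,tip mm [-58.4  58.   97.7]
sides (yaw, off mm): [[ 89.73  30.42]
 [ 89.05 -30.42]] mean yaw 89.39 far,shoulder,tip mm [-58.4  58.   97.4]
sides (yaw, off mm): [[ 89.48  30.04]
 [ 88.9  -29.99]] mean yaw 89.19 far,shoulder,tip mm [-57.6  58.6  92.1]
```

Emit:
{"fn": "play_rows", "kwargs": {
  "increments": "0 0 0.046 0.05 0 0 1;0 0 0.046 0.1 0 0 1;0 0 0.046 0.15 0 0 1;0 0 0.046 0.2 0 0 1;0 0 0.046 0.25 0 0 1;0 0 0.046 0.3 0 0 1;0 0 0.046 0.335 -0.0005 0 1;0 0 0.046 0.3452 -0.0005 0 1"
}}

```text
time: 7.05
ee_pos: [0.4739, -0.0106, 0.2308]
eef_rot: [0.709, 0.705, 0.001, -0.0]
ft_force: [0.5, -0.5, -0.9]
width: 0.0868
grip_force: 0.0
```

Emit:
{"fn": "play_rows", "kwargs": {
  "increments": "0 0 0 0 0 0.04 1;0 0 0 0 0 0.08 1;0 0 0 0 0 0.12 1;0 0 0 0 0 0.16 1;0 0 0 0 0 0.19 1;0 0 0 0 0 0.2 1;0 0 0 0 0 0.2 1;0 0 0 0 0 0.2 1"
}}

```text
time: 7.85
ee_pos: [0.4755, -0.0158, 0.0319]
eef_rot: [0.712, 0.702, 0.001, 0.0]
ft_force: [0.1, -0.0, -0.3]
width: 0.0869
grip_force: 0.0
```

Emit:
{"fn": "play_rows", "kwargs": {
  "increments": "0 0 0 0.001 -0.001 0.015 1;0 0 0 0.001 -0.001 0.029 1;0 0 0 0.001 -0.001 0.029 1;0 0 0 0.001 -0.001 0.029 0;0 0 0 0.001 -0.001 0.029 0;0 0 0 0.001 -0.001 0.029 0;0 0 0 0.001 -0.001 0.029 0;0 0 0 0.001 -0.001 0.029 0",
  "grip_force": 20
}}

```text
time: 8.65
ee_pos: [0.4741, -0.0147, 0.0022]
eef_rot: [0.712, 0.702, 0.001, 0.0]
ft_force: [-0.6, -0.0, 7.2]
width: 0.064
grip_force: 20.0
```

Emit:
{"fn": "play_rows", "kwargs": {
  "increments": "0 0 0 0 0 0 0;0 0 0 0 0 0 0;0 0 0 0 0 -0.03 0;0 0 0 0 0 -0.06 0;0 0 0 0 0 -0.1 0;0 0 0 0 0 -0.14 0;0 0 0 0 0 -0.16 0;0 0 0 0 0 -0.16 0"
}}

```text
time: 9.45
ee_pos: [0.4751, -0.0147, 0.1643]
eef_rot: [0.712, 0.702, 0.002, 0.001]
ft_force: [0.7, 0.3, -2.2]
width: 0.0636
grip_force: 20.0
```

Emit:
{"fn": "play_rows", "kwargs": {
  "increments": "0 0 0 -0.04 0 0 0;0 0 0 -0.09 0.005 0 0;0 0 0 -0.14 0.01 0 0;0 0 0 -0.19 0.015 0 0;0 0 0 -0.24 0.02 0 0;0 0 0 -0.29 0.0228 0 0;0 0 0 -0.325 0.0228 0 0;0 0 0 -0.3382 0.0228 0 0"
}}

```text
time: 10.25
ee_pos: [0.4892, -0.3574, 0.1599]
eef_rot: [0.714, 0.7, -0.002, -0.0]
ft_force: [-1.2, 0.4, -1.0]
width: 0.0637
grip_force: 20.0
```

Emit:
{"fn": "play_rows", "kwargs": {
  "increments": "0 0 0 0 0 0.02 0;0 0 0 0 0 0.05 0;0 0 0 0 0 0.08 0;0 0 0 0 0 0.1 0;0 0 0 0 0 0.12 0;0 0 0 0 0 0.12 0;0 0 0 0 0 0.12 0;0 0 0 0 0 0.12 0"
}}

```text
time: 11.05
ee_pos: [0.4921, -0.3534, 0.0424]
eef_rot: [0.712, 0.702, 0.0, 0.001]
ft_force: [-0.1, -0.1, 0.0]
width: 0.0639
grip_force: 20.0
```

Emit:
{"fn": "play_rows", "kwargs": {
  "increments": "0 0 0 0 0.001 0.006 0;0 0 0 0 0.001 0.011 0;0 0 0 0 0.001 0.0145 0;0 0 0 0 0.001 0.0155 0;0 0 0 0 0.001 0.0155 0;0 0 0 0 0.001 0.0155 0;0 0 0 0 0.001 0.0155 0"
}}

```text
time: 11.75
ee_pos: [0.4926, -0.3532, 0.0262]
eef_rot: [0.712, 0.702, 0.0, -0.0]
ft_force: [-1.1, 2.3, 4.6]
width: 0.0641
grip_force: 20.0
```

Emit:
{"fn": "play_rows", "kwargs": {
  "increments": "0 0 0 0 0 0 0.8;0 0 0 0 0 0 1;0 0 0 0 0 0 1;0 0 0 0 0 0 1;0 0 0 0 0 -0.03 1;0 0 0 0 0 -0.07 1;0 0 0 0 0 -0.12 1;0 0 0 0 0 -0.17 1"
}}

```text
time: 12.55
ee_pos: [0.4921, -0.3532, 0.1976]
eef_rot: [0.712, 0.702, -0.0, -0.0]
ft_force: [0.8, -0.5, -0.0]
width: 0.0871
grip_force: 0.0
```

Emit:
{"fn": "play_rows", "kwargs": {
  "increments": "0 0 0 -0.006 -0.006 -0.05 1;0 0 0 -0.006 -0.006 -0.05 1;0 0 0 -0.006 -0.006 -0.05 1;0 0 0 -0.006 -0.006 -0.05 1"
}}

```text
time: 12.95
ee_pos: [0.4863, -0.3586, 0.2447]
eef_rot: [0.712, 0.702, -0.0, -0.001]
ft_force: [1.0, 0.2, 0.1]
width: 0.0869
grip_force: 0.0
```

```bash
python3 - <<'E'
from h import *
from bench import *
import pickle
s=read_state();c=camera("wrist");pickle.dump((s,c),open("w4.pkl","wb"))
cv2.imwrite("pics/w4.png",cv2.resize(c["color"][60:230,250:390,::-1],None,fx=3.5,fy=3.5,interpolation=cv2.INTER_CUBIC));print(s["ee_pos"],s["eef_rot"])
for lo in((14,95,165),(14,80,150)):
    C,y=board(c,s,.040,(270,40,380,235),lo)
    sides(c,s,.040,(270,40,380,235),lo,C,y)
E
```

```text
[ 0.4863037  -0.35859383  0.24473295] [ 7.11920805e-01  7.02259184e-01 -8.59769306e-05 -8.94078360e-04]
centre [ 0.4918 -0.3479] yaw 89.1 axis 88.82 size mm [125.11753845  61.73464584] handle tip 92.2 hand side -31.1 30.6
 CORRECTED centre [ 0.4917 -0.3525]
sides (yaw, off mm): [[ 89.05  29.91]
 [ 88.57 -30.08]] mean yaw 88.81 far,shoulder,tip mm [-57.1  58.2  96.9]
centre [ 0.4918 -0.348 ] yaw 89.33 axis 89.17 size mm [126.59609222  62.9724884 ] handle tip 93.3 hand side -31.5 32.1
 CORRECTED centre [ 0.4917 -0.3525]
sides (yaw, off mm): [[ 89.58  30.58]
 [ 88.91 -30.73]] mean yaw 89.25 far,shoulder,tip mm [-58.4  58.1  96.8]
```

View pics/w4.png

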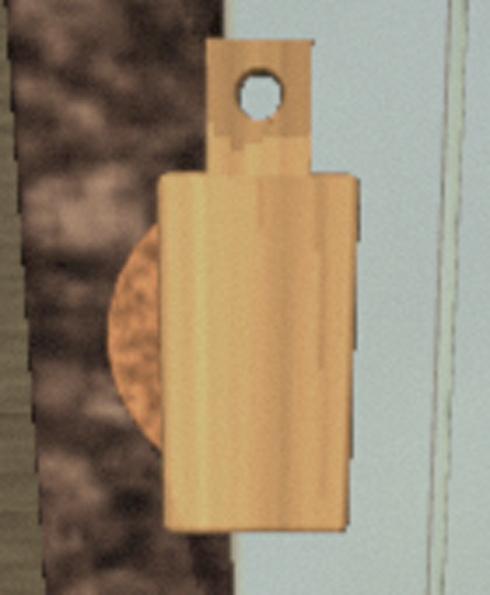

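Board_2 sits on the base, its blade centred at crop pixel (258,350). It is within about 1.3 mm and 0.3° of the base board. The third board comes next.

Emit:
{"fn": "play_rows", "kwargs": {
  "increments": "0 0 -0.049 0.04 -0.002 0 1;0 0 -0.049 0.09 -0.004 0 1;0 0 -0.049 0.14 -0.006 0 1;0 0 -0.049 0.19 -0.008 0 1;0 0 -0.049 0.24 -0.01 0 1;0 0 -0.049 0.29 -0.011 0 1;0 0 -0.049 0.34 -0.012 0 1;0 0 -0.049 0.38 -0.0132 0 1"
}}

```text
time: 13.8
ee_pos: [0.4775, 0.0242, 0.245]
eef_rot: [0.694, 0.72, -0.001, -0.001]
ft_force: [1.1, -0.9, 0.5]
width: 0.0871
grip_force: 0.0
```

Emit:
{"fn": "play_rows", "kwargs": {
  "increments": "0 0 0 0.05 -0.003 0 1;0 0 0 0.1 -0.006 0 1;0 0 0 0.15 -0.01 0 1;0 0 0 0.2 -0.014 0 1;0 0 0 0.25 -0.018 0 1;0 0 0 0.29 -0.0215 0 1;0 0 0 0.3045 -0.0215 0 1;0 0 0 0.3045 -0.0215 0 1"
}}

```text
time: 14.6
ee_pos: [0.4451, 0.3265, 0.2442]
eef_rot: [0.693, 0.721, -0.001, -0.0]
ft_force: [-0.3, 0.4, -0.2]
width: 0.0869
grip_force: 0.0
```

Emit:
{"fn": "play_rows", "kwargs": {
  "increments": "0 0 0 0 0 0.04 1;0 0 0 0 0 0.08 1;0 0 0 0 0 0.13 1;0 0 0 0 0 0.17 1;0 0 0 0 0 0.2 1;0 0 0 0 0 0.21 1;0 0 0 0 0 0.21 1;0 0 0 0 0 0.21 1"
}}

```text
time: 15.4
ee_pos: [0.4475, 0.3244, 0.0375]
eef_rot: [0.695, 0.719, 0.001, 0.0]
ft_force: [0.7, 0.2, -0.4]
width: 0.0868
grip_force: 0.0
```

Emit:
{"fn": "play_rows", "kwargs": {
  "increments": "0 0 0 0.001 0.014 0 1;0 0 0 0.001 0.027 0 1;0 0 0 0.001 0.027 0 1;0 0 0 0.001 0.027 0 1;0 0 0 0.001 0.027 0 1"
}}

```text
time: 15.9
ee_pos: [0.4731, 0.3265, 0.0363]
eef_rot: [0.695, 0.719, 0.0, -0.0]
ft_force: [-0.2, 0.3, 0.0]
width: 0.0871
grip_force: 0.0
```

Emit:
{"fn": "play_rows", "kwargs": {
  "increments": "0 0 0 0 0.001 0.018 1;0 0 0 0 0.001 0.033 1;0 0 0 0 0.001 0.033 1;0 0 0 0 0.001 0.033 0;0 0 0 0 0.001 0.033 0;0 0 0 0 0.001 0.033 0;0 0 0 0 0.001 0.033 0;0 0 0 0 0.001 0.033 0",
  "grip_force": 20
}}

```text
time: 16.7
ee_pos: [0.4745, 0.3266, 0.0033]
eef_rot: [0.695, 0.719, 0.0, -0.0]
ft_force: [0.0, 0.6, 1.7]
width: 0.064
grip_force: 20.0
```

Emit:
{"fn": "play_rows", "kwargs": {
  "increments": "0 0 0 0 0 0 0;0 0 0 0 0 0 0;0 0 0 0 0 -0.03 0;0 0 0 0 0 -0.06 0;0 0 0 0 0 -0.1 0;0 0 0 0 0 -0.15 0;0 0 0 0 0 -0.19 0;0 0 0 0 0 -0.19 0"
}}

```text
time: 17.5
ee_pos: [0.4768, 0.328, 0.1989]
eef_rot: [0.695, 0.719, 0.005, 0.0]
ft_force: [0.3, -0.3, -2.0]
width: 0.0637
grip_force: 20.0
```

Emit:
{"fn": "play_rows", "kwargs": {
  "increments": "0 0 0 -0.04 0 0 0;0 0 0 -0.09 0 0 0;0 0 0 -0.14 -0.001 0 0;0 0 0 -0.19 -0.001 0 0;0 0 0 -0.24 -0.002 0 0;0 0 0 -0.29 -0.002 0 0;0 0 0 -0.34 -0.002 0 0;0 0 0 -0.38 -0.002 0 0"
}}

```text
time: 18.3
ee_pos: [0.4849, -0.0565, 0.1924]
eef_rot: [0.695, 0.719, -0.0, -0.0]
ft_force: [0.9, 0.5, -1.3]
width: 0.064
grip_force: 20.0
```

Emit:
{"fn": "play_rows", "kwargs": {
  "increments": "0 0 0.01 -0.04 0 0 0;0 0 0.02 -0.09 0 0 0;0 0 0.03 -0.14 0 0 0;0 0 0.048 -0.19 -0.001 0 0;0 0 0.048 -0.24 -0.002 0 0;0 0 0.048 -0.275 -0.002 0 0;0 0 0.048 -0.3 -0.002 0 0;0 0 0.048 -0.3 -0.002 0 0"
}}

```text
time: 19.1
ee_pos: [0.4922, -0.3572, 0.1918]
eef_rot: [0.714, 0.701, -0.002, -0.0]
ft_force: [-0.6, -1.0, -2.0]
width: 0.0639
grip_force: 20.0
```

Emit:
{"fn": "play_rows", "kwargs": {
  "increments": "0 0 0 0 0 0.03 0;0 0 0 0 0 0.06 0;0 0 0 0 0 0.09 0;0 0 0 0 0 0.11 0;0 0 0 0 0 0.13 0;0 0 0 0 0 0.13 0;0 0 0 0 0 0.13 0;0 0 0 0 0 0.13 0"
}}

```text
time: 19.9
ee_pos: [0.4948, -0.3534, 0.064]
eef_rot: [0.712, 0.703, 0.0, 0.001]
ft_force: [-0.8, 0.4, -1.1]
width: 0.0639
grip_force: 20.0
```

Next, a shift of about −1.3 mm in x, then lower 20 mm.

Emit:
{"fn": "play_rows", "kwargs": {
  "increments": "0 0 0 0.0005 -0.0013 0.006 0;0 0 0 0.0005 -0.0013 0.012 0;0 0 0 0.0005 -0.0013 0.016 0;0 0 0 0.0005 -0.0013 0.019 0;0 0 0 0.0005 -0.0013 0.0203 0;0 0 0 0.0005 -0.0013 0.0203 0;0 0 0 0.0005 -0.0013 0.0203 0;0 0 0 0.0005 -0.0013 0.0203 0"
}}

```text
time: 20.7
ee_pos: [0.4929, -0.3527, 0.0433]
eef_rot: [0.712, 0.702, 0.0, -0.0]
ft_force: [-3.6, 4.2, 8.0]
width: 0.0635
grip_force: 20.0
```

Emit:
{"fn": "play_rows", "kwargs": {
  "increments": "0 0 0 0 0 0 0.8;0 0 0 0 0 0 1;0 0 0 0 0 0 1;0 0 0 0 0 0 1;0 0 0 0 0 -0.03 1;0 0 0 0 0 -0.07 1;0 0 0 0 0 -0.12 1;0 0 0 0 0 -0.17 1"
}}

```text
time: 21.5
ee_pos: [0.4925, -0.3526, 0.2143]
eef_rot: [0.712, 0.702, -0.0, -0.0]
ft_force: [2.0, -0.4, 0.0]
width: 0.0869
grip_force: 0.0
```

Emit:
{"fn": "play_rows", "kwargs": {
  "increments": "0 0 0 -0.006 -0.006 -0.05 1;0 0 0 -0.006 -0.006 -0.05 1;0 0 0 -0.006 -0.006 -0.05 1;0 0 0 -0.006 -0.006 -0.05 1"
}}

```text
time: 21.9
ee_pos: [0.4867, -0.358, 0.2614]
eef_rot: [0.712, 0.703, -0.0, -0.001]
ft_force: [-0.7, 0.1, -0.2]
width: 0.0872
grip_force: 0.0
```

```bash
python3 - <<'E'
from h import *
from bench import *
import pickle
s=read_state();c=camera("wrist");pickle.dump((s,c),open("w5.pkl","wb"));g=camera("scene")
a=cv2.resize(c["color"][40:240,250:390,::-1],None,fx=2.5,fy=2.5,interpolation=cv2.INTER_CUBIC)
b=cv2.resize(g["color"][200:325,320:432,::-1],None,fx=4,fy=4,interpolation=cv2.INTER_CUBIC)
cv2.imwrite("pics/w5.png",np.hstack([a,b[:500]]));print(s["ee_pos"],s["eef_rot"])
for lo in((14,95,165),(14,80,150)):
    C,y=board(c,s,.056,(270,20,380,240),lo)
    sides(c,s,.056,(270,20,380,240),lo,C,y)
E
```

```text
[ 0.48671674 -0.35800795  0.26143095] [ 7.11544344e-01  7.02640613e-01 -6.31436190e-05 -9.01057281e-04]
centre [ 0.4921 -0.3479] yaw 89.1 axis 89.22 size mm [126.11741638  61.66434479] handle tip 92.9 hand side -30.7 31.1
 CORRECTED centre [ 0.492  -0.3525]
sides (yaw, off mm): [[ 89.26  29.89]
 [ 89.05 -30.02]] mean yaw 89.16 far,shoulder,tip mm [-58.   58.7  97.4]
centre [ 0.4921 -0.3477] yaw 89.19 axis 89.28 size mm [126.60716248  62.93741989] handle tip 93.6 hand side -31.4 31.8
 CORRECTED centre [ 0.4921 -0.352 ]
sides (yaw, off mm): [[ 89.78  30.52]
 [ 89.03 -30.78]] mean yaw 89.41 far,shoulder,tip mm [-58.5  58.2  97. ]
```

View pics/w5.png

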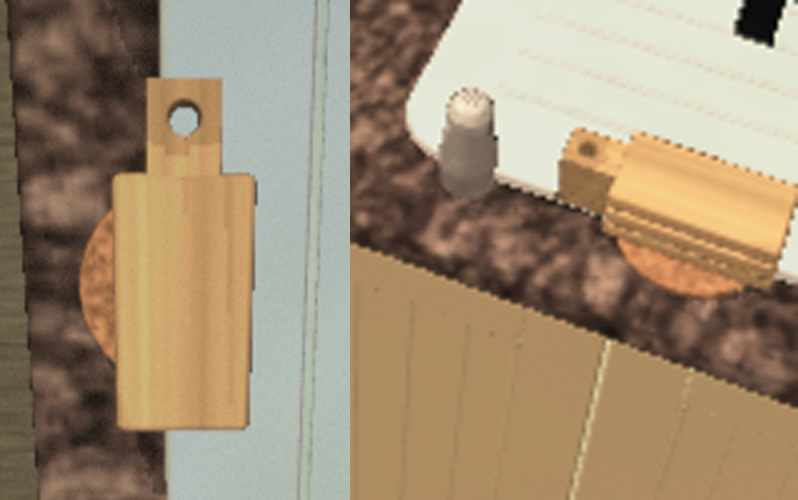

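The left crop shows the top board (blade about (185,300), handle hole (185,118)) covering the two below. The right crop shows three flush layers on the trivet and the shaker still standing at (468,145). The centres agree within about 1 mm in x and 0.5 mm in y, so I'm handing it in.

```bash
python3 -c "
from bench import *
print(close_job())"
```

```text
the job is handed in; nothing more can be done
None
```

The three boards are in one neat pile on the trivet, handles at the same end and edges measured to within about 1 mm; no jar or shaker was knocked as far as I saw, and the job was handed in at about 22 s.

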